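# Open the stone-sealer bottle

## Task

Open the bottle of stone sealer that stands in the bored stone block: its child-resistant cap just spins round unless you keep it pushed down while you turn it anticlockwise. Then lift the cap off and set it down gently, upright, on the flat square stone slab. Press, turn and pull no harder than the cap needs, so that the bottle is never forced, and leave the other things on the table where they are.

Things in the scene. Friction and masses are not known exactly. Their poses are not given: they have to be found in the camera images.
- sealer: The bottle and its holder, fixed to the table: a pale stone block 96 x 96 mm and 60 mm high, with a grey round plastic bottle of 70 mm diameter standing up out of it, shoulder at 115 to 133 mm, neck above. Origin: centre of the block's underside on the table, on the bottle's axis; z up, x and y along the block's sides.
- mouth (a point): Centre of the bottle's rim, on the bottle's axis, 165 mm above the table, hidden inside the cap until the cap is off. The bottle counts as forced above 35 N on it, whether pushed, twisted or pulled.
- cap: The round, ribbed black child-resistant cap, 46 mm in diameter and 40 mm high, 95 g. Origin: centre of its lower edge, z up along its axis; at the start the origin is 149 mm above the table. The bottle's shoulder lies 16 mm below that edge at the neck and slopes down. Until the thread is undone, lugs hold the cap on the neck with about 1 mm of play; then it lifts straight off.
- cap_top (a point): Centre of the cap's top face, 40 mm above its lower edge. Pressed 1.5 to 9.5 mm (hidden, differs from cap to cap), teeth inside meet. If tooth stands on tooth (8 round the shell) the cap feels hard there; turned a little under push, it drops 2.5 mm more. Fully meshed it is 4 to 12 mm down, at 6 to 10 N, then rigid. Let up by 2.5 mm, the teeth part.
- thread (a joint): How far the cap's thread is undone, rad: 0 closed, growing anticlockwise seen from above (positive about z). It turns only with the meshed cap, after up to 0.35 rad of free play, against about 0.1 to 0.25 N m. From 0.70 on the lugs are clear and the cap lifts off (aim at about 0.9); hard stop at 1.05.
- slab: The flat square slab of pale stone on which the cap is to be put, 130 x 130 mm and 16 mm thick, fixed. Origin: centre of its underside, on the table; z up, x and y along its sides. It lies to the left or to the right of the bottle.
- candle_cup: Bystander, loose: a rough, pale stone candle cup, about 90 mm in diameter and 85 mm high. Origin: centre of its underside.
- sample_block: Bystander, loose: a dark block of petrified wood, 66 x 66 x 70 mm high. Origin: centre of its underside.
- polish_bottle: Bystander, loose: a small amber bottle with a narrow white cap, 48 mm in diameter and 130 mm high. Origin: centre of its underside.
- cap_grip (a point): The point to grip the cap, on its axis, 22 mm above the cap's lower edge at free height. One grips the outer shell, which spins freely both ways on an inner liner and slides down on it against a spring (4 N to start, plus 0.5 N per mm), springing up when let up. The thread then stays as turned, so several strokes may be made.
There are look-alikes about, which are no part of the job. What is meant by the cap is not orange, and is the larger of those in its own colour. Several things look just like the slab: the one meant starts farthest from the robot's base.

How it is judged:
By the outcome, as a careful person would: the job done as asked, in the order asked, and still so for the second after the job is handed in, with the robot touching nothing.
It also fails if it takes over 64 s, if anything falls off the work surface, if the arm or the gripper's body presses on something with over 40 N, if the wrist force passes 120 N, or if a joint passes its speed limit or range.

## Robot

A 7-joint arm with a two-finger parallel gripper is mounted at the origin on the work surface. World frame = base frame: x ahead of the robot, y to its left, z up, the work surface at z = 0. Lengths are in m, angles in rad, forces in N, time in s.
With the tool pointing down it reaches from about 0.4 to 0.85 m from the base axis. Payload 4.5 kg.
Tool frame: the origin (TCP) lies on the mounting face of the last link; the fingertips stand 173 mm ahead of it and the grasp point (between the pads) lies 155 mm ahead of it; z points along the fingers, y is the line along which they close (so a half turn about z gives the same grasp; the last joint's range is limited). The gripper opens to 85 mm and grips with 20 to 120 N. Pads are 22 mm wide; open, the fingers measure 114 mm over their backs; the gripper's body (76 mm by 85 mm) begins 54 mm behind the grasp point. The pads swing forward as they close: fully open they stand 13 mm farther back than shut.
Start: joints at [1.21, 0.689, -0.195, 1.565, 0.157, 0.902, -0.215], TCP at [0.24, -0.577, 0.405] pointing down, gripper open.
Joint ranges: [-3.01, 3.01], [-0.46, 2.08], [-1.47, 1.51], [0.13, 2.56], [-1, 4.14], [0.04, 2.09], [-2.66, 2.66]. Speed limits (rad/s): [2.57, 2.57, 3.14, 3.14, 3.14, 3.14, 3.14].

## Interface

Orientations are given as a rotation vector (axis times angle).
In Python, from cell import manip gives the robot as it stands.
- The arm moves only by the shell command python3 -m crank 'ROWS' [FORCE]. ROWS is JSON, a list of rows, each a list of 7 numbers: the turn, a rotation vector about the tool's x, y, z in degrees, then the shift along the tool's x, y, z in m, then the opening, from 0 (shut) to 1 (fully open). In form: [[wx, wy, wz, tx, ty, tz, hand], ...]. A call has 1 to 20 rows; each row shifts and turns the commanded pose from where the row before left it, along the tool's axes as they then stand; what a row does not reach is not made up. A row lasts 1/12 s, in which the tool goes at most 41.7 mm and 7.16 degrees, less where a joint would pass 70% of its speed; a pose out of reach is approached as far as the arm can. A call with a gripper value outside its range is refused whole. The fingers move at their own pace and stop on an object; FORCE is the grip in N (left out, the last holds). Time passes only in rows, so rows that do not move let the fingers close. It gives the time, the measured TCP pose, the force, the opening and the grip force at its end, in the units of the state.
- manip.read_state(): the state, without advancing time (a new reading comes with each control period).
- manip.grab_frame(name): name is "scene" or "top" or "wrist"; returns a dict with "frame" (420x560x3 uint8, blue, green, red), "vfov" (degrees; the focal length in pixels is half the picture's height over the tangent of half this angle, whatever the lens; pixels are square), "cx", "cy" (the principal point, pixels), "pose" (4x4, takes a point from camera to world coordinates); the wrist camera has in their place "tool_from_camera" (4x4, takes a point from camera to tool coordinates, whose origin is the TCP and whose axes are the flange's). Camera axes: x right, y down, z forward; pixel columns grow to the right and rows downward; lengths in m; the calibration is good to about 2 mm. A picture is of the moment at which its call begins: read the wrist's pose just before it. There is no depth.
- manip.job_done(): hands the job in; it is judged then, once.
The state is a dict: "time": time; "q": joint angles; "joint_velocities": joint speeds; "effort": joint torques, N m; "tool_pos": TCP position; "tcp_rot": TCP orientation; "ft_force": force on the tool from outside, world axes, zero at the start; "wrist_torque": the same for the moment, N m; "grip_width": finger opening in m; "grasp_force": force on a finger pad.
Only numpy, scipy, OpenCV 4.12 (cv2) and the standard library are available. Lean on these libraries where they do the work, as an engineer would, in place of code of your own. Each camera call takes 0.05 s, during which the arm holds its last target. There are 200 camera calls.

## Working session

There is one attempt and no reset: what is moved stays moved. The work goes in short steps, Python scripts to look and compute and a shell command to move; the robot and the scene stay as the last step left them, time stands still between calls to the robot, and variables do not carry over. Pictures are saved under pics/ and viewed, at most 10 in all, crops included, and the job is handed in when it is done.

```bash
ls; mkdir -p pics; cat > h.py <<'E'
import numpy as np, cv2
from cell import manip
from scipy.spatial.transform import Rotation as R
def grab(n):
    s=manip.read_state(); f=manip.grab_frame(n)
    if n=="wrist":
        T=np.eye(4);T[:3,:3]=R.from_rotvec(s["tcp_rot"]).as_matrix();T[:3,3]=s["tool_pos"]
        f["pose"]=T@np.array(f["tool_from_camera"])
    f["pose"]=np.array(f["pose"]); return f
def foc(f): return f["frame"].shape[0]/2/np.tan(np.radians(f["vfov"])/2)
def ray(f,u,v):
    d=f["pose"][:3,:3]@np.array([(u-f["cx"])/foc(f),(v-f["cy"])/foc(f),1.]); return f["pose"][:3,3],d/np.linalg.norm(d)
def onz(f,u,v,z):
    o,d=ray(f,u,v); return o+d*(z-o[2])/d[2]
def proj(f,p):
    c=np.linalg.inv(f["pose"])@np.append(p,1); return c[:2]/c[2]*foc(f)+[f["cx"],f["cy"]]
E
python3 - <<'E'
from h import *
import pickle
fs={n:grab(n) for n in("scene","top","wrist")}
pickle.dump(fs,open("f0.pkl","wb"))
for n,f in fs.items():
    cv2.imwrite(f"pics/{n}0.png",f["frame"]); print(n,f["vfov"],f["cx"],f["cy"],f["pose"].round(3).tolist(), [k for k in f])
print(manip.read_state())
E
```

```text
pics
scene 47.832773797595074 286.8682842470209 202.95561918966524 [[-0.006, 0.868, -0.496, 1.015], [1.0, 0.009, 0.003, -0.018], [0.007, -0.496, -0.868, 0.895], [0.0, 0.0, 0.0, 1.0]] ['frame', 'vfov', 'cx', 'cy', 'pose']
top 55.12858811611077 277.34613249914366 211.39995629060968 [[0.001, -0.999, 0.042, 0.525], [-0.999, -0.002, -0.035, 0.003], [0.035, -0.042, -0.999, 0.849], [0.0, 0.0, 0.0, 1.0]] ['frame', 'vfov', 'cx', 'cy', 'pose']
wrist 61.17696730985787 279.4296232402755 210.86913382522974 [[0.385, -0.889, -0.248, 0.303], [-0.923, -0.371, -0.102, -0.55], [-0.002, 0.268, -0.963, 0.373], [0.0, 0.0, 0.0, 1.0]] ['frame', 'vfov', 'cx', 'cy', 'tool_from_camera', 'pose']
{'time': 0.15, 'q': array([ 1.20980484,  0.6898176 , -0.19454941,  1.56607678,  0.15728356,
        0.90248835, -0.21510587]), 'joint_velocities': array([-0.00348803, -0.00148215,  0.0009353 , -0.00343199,  0.00018606,
       -0.00083434,  0.0006712 ]), 'effort': array([-9.92422356e-04, -5.39936507e+01, -1.26797408e+00, -1.58719683e+01,
        9.25718865e-03,  6.50314891e-03, -2.95186544e-05]), 'tool_pos': array([ 0.24028737, -0.57670563,  0.40405981]), 'tcp_rot': array([-3.07923347e+00, -6.15947842e-01,  5.40721930e-04]), 'ft_force': array([0.22464254, 0.21156216, 0.39657191]), 'wrist_torque': array([ 0.00651761, -0.01844618, -0.03703437]), 'grasp_force': 0.0, 'grip_width': 0.08543160732729128}
```

View pics/scene0.png

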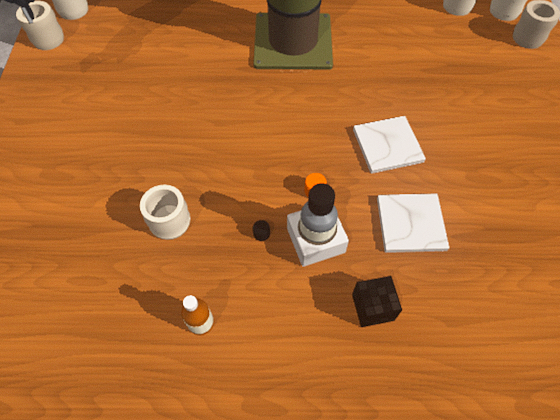

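View pics/top0.png

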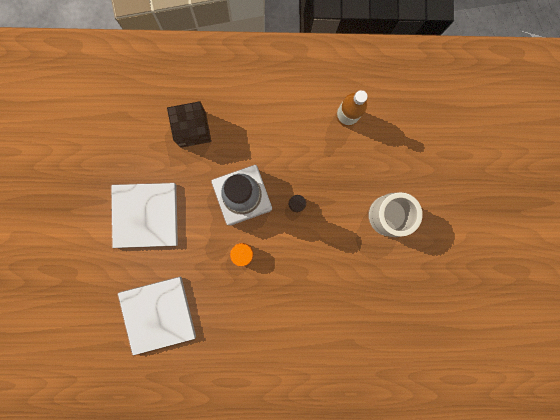

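The scene view shows the bottle with its black cap at (321,196), a small black cap at (261,231), an orange cap at (316,183), and two slabs at (389,143) and (413,222). The top view shows the cap at (240,188), the small black one at (297,204), the orange one at (241,255), and slabs at (144,215) and (157,316).

**Cap candidates:** black on the bottle, small black on the table, orange. I choose the larger black one, on the bottle. **Slab:** the farther one from the base is at top (144,215), scene (413,222).

```bash
python3 - <<'E'
from h import *
import pickle
fs=pickle.load(open("f0.pkl","rb"))
t,s=fs["top"],fs["scene"]
def comp(f,mask,uv):
    n,l,st,c=cv2.connectedComponentsWithStats(mask.astype(np.uint8)); k=l[uv[1],uv[0]]; return (l==k).astype(np.uint8),st[k],c[k]
for n,f,uv in(("top",t,(240,185)),("scene",s,(321,196))):
    g=f["frame"].max(2); m,st,c=comp(f,g<60,uv); print(n,"cap",st,c)
    ct=max(cv2.findContours(m,0,2)[0],key=cv2.contourArea); print(cv2.minAreaRect(ct),cv2.minEnclosingCircle(ct))
# slabs
for n,f,uvs in(("top",t,((130,230),(140,325))),("scene",s,((400,235),(375,150)))):
    hsv=cv2.cvtColor(f["frame"],cv2.COLOR_BGR2HSV); m0=(hsv[...,1]<70)&(hsv[...,2]>120)
    for uv in uvs:
        m,st,c=comp(f,m0,uv); ct=max(cv2.findContours(m,0,2)[0],key=cv2.contourArea); r=cv2.minAreaRect(ct)
        P=np.array([onz(f,*b,0.016) for b in cv2.boxPoints(r)]); print(n,"slab",P.mean(0).round(4),np.linalg.norm(np.diff(P,axis=0),axis=1).round(4),np.degrees(np.arctan2(*(P[1]-P[0])[1::-1])).round(1),"dist",np.linalg.norm(P.mean(0)[:2]).round(3))
for f,uv in((t,(395,215)),(t,(190,122)),(t,(360,97))): print(onz(f,*uv,0.085).round(3))
a=cv2.resize(t["frame"][150:240,190:320],None,fx=3,fy=3,interpolation=cv2.INTER_CUBIC)
b=cv2.resize(s["frame"][165:275,250:380],None,fx=3,fy=3,interpolation=cv2.INTER_CUBIC)
cv2.imwrite("pics/crop.png",np.hstack([np.vstack([a,np.zeros((60,390,3),np.uint8)]),b]))
E
```

```text
top cap [     0      0    560    420 229028] [277.81686519 213.89755838]
((279.5, 209.5), (419.0, 559.0), 90.0) ((279.5, 209.5), 349.30010986328125)
scene cap [308 184  27  32 671] [320.80923994 199.37257824]
((320.851318359375, 199.39190673828125), (25.153045654296875, 31.40020751953125), 9.462322235107422) ((320.602783203125, 199.38333129882812), 15.7996826171875)
top slab [0.5518 0.2475 0.016 ] [0.1318 0.1304 0.1309] -88.6 dist 0.605
top slab [0.3475 0.2205 0.016 ] [0.1299 0.1317 0.1292] -76.1 dist 0.412
scene slab [0.555  0.2483 0.016 ] [0.1519 0.1373 0.1419] 92.7 dist 0.608
scene slab [0.3508 0.2196 0.016 ] [0.1606 0.1438 0.1502] 105.4 dist 0.414
[ 0.55  -0.25   0.085]
[0.727 0.143 0.085]
[ 0.779 -0.184  0.085]
```

View pics/crop.png

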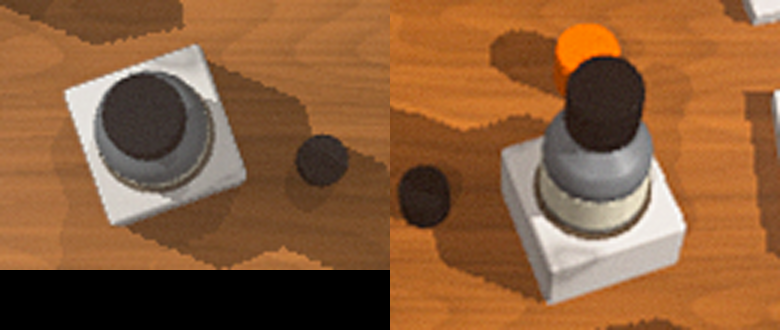

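The crop confirms it: the black cap is on the grey bottle in the stone block, at crop top (144,116) and scene (605,105). The small black one stands on the table and the orange one behind.

```bash
python3 - <<'E'
from h import *
import pickle
fs=pickle.load(open("f0.pkl","rb")); t,s=fs["top"],fs["scene"]
L=[]
for n,f,uv in(("top",t,(238,186)),("scene",s,(321,196))):
    hsv=f["frame"].max(2); 
    m=np.zeros(hsv.shape,np.uint8); m[uv[1]-30:uv[1]+30,uv[0]-30:uv[0]+30]=(hsv<66)[uv[1]-30:uv[1]+30,uv[0]-30:uv[0]+30]
    k,l,st,c=cv2.connectedComponentsWithStats(m); i=l[uv[1],uv[0]]; print(n,st[i],c[i]); L.append(ray(f,*c[i]))
    print("on .171",onz(f,*c[i],.171).round(4), f["frame"][uv[1],uv[0]])
(o1,d1),(o2,d2)=L
A=np.stack([d1,-d2],1); x=np.linalg.lstsq(A,o2-o1,rcond=None)[0]; p1,p2=o1+x[0]*d1,o2+x[1]*d2; print("tri",p1.round(4),p2.round(4))
st=manip.read_state(); Rm=R.from_rotvec(st["tcp_rot"]).as_matrix(); p=(p1+p2)/2; print("shift tool",(Rm.T@(np.array([p[0],p[1],.40])-st["tool_pos"])).round(4)); print(Rm.round(3))
E
```

```text
top [224 175  28  29 602] [237.93189369 188.6013289 ]
on .171 [0.5913 0.0459 0.171 ] [47 49 58]
scene [308 184  27  32 686] [320.88483965 199.32507289]
on .171 [0.5938 0.0444 0.171 ] [30 37 52]
tri [0.5917 0.0461 0.1674] [0.5916 0.0447 0.1673]
shift tool [ 0.5636 -0.439   0.0046]
[[ 0.923  0.385 -0.001]
 [ 0.385 -0.923  0.001]
 [-0.    -0.001 -1.   ]]
```

```bash
python3 -m crank '[[0,0,0,0.01,-0.008,0,1],[0,0,0,0.02,-0.016,0,1],[0,0,0,0.03,-0.024,0,1],[0,0,0,0.031,-0.024,0,1],[0,0,0,0.031,-0.024,0,1],[0,0,0,0.031,-0.024,0,1],[0,0,0,0.031,-0.024,0,1],[0,0,0,0.031,-0.024,0,1],[0,0,0,0.031,-0.024,0,1],[0,0,0,0.031,-0.024,0,1],[0,0,0,0.031,-0.024,0,1],[0,0,0,0.031,-0.024,0,1],[0,0,0,0.031,-0.024,0,1],[0,0,0,0.031,-0.024,0,1],[0,0,0,0.031,-0.024,0,1],[0,0,0,0.031,-0.024,0,1],[0,0,0,0.031,-0.024,0,1],[0,0,0,0.031,-0.024,0,1],[0,0,0,0.03,-0.024,0,1],[0,0,0,0.01,-0.008,0,1]]'
python3 -m crank '[[0,0,0,0,0,0,1],[0,0,0,0,0,0,1]]'
python3 - <<'E'
from h import *
f=grab("wrist"); cv2.imwrite("pics/w1.png",f["frame"]); st=manip.read_state()
import pickle; pickle.dump(f,open("f1.pkl","wb"))
print(st["q"].round(3)); print(proj(f,[.592,.0455,.189]), f["pose"].round(3).tolist())
Rm=R.from_rotvec(st["tcp_rot"]).as_matrix(); print((Rm.T@(np.array([.592,.0455,.40])-st["tool_pos"])).round(4)); print(Rm.round(3))
E
```

```text
time: 1.82
tool_pos: [0.5944, 0.0538, 0.4046]
tcp_rot: [-3.073, -0.628, -0.005]
ft_force: [-0.1, 0.9, 1.2]
grip_width: 0.0858
grasp_force: 0.0
time: 1.98
tool_pos: [0.5925, 0.0468, 0.4042]
tcp_rot: [3.08, 0.618, -0.002]
ft_force: [-0.3, -0.7, 0.5]
grip_width: 0.0854
grasp_force: 0.0
[-0.088  0.645 -0.115  1.665  0.095  0.839 -1.42 ]
[281.80953511 241.32940408] [[0.386, -0.888, -0.248, 0.655], [-0.922, -0.372, -0.104, 0.073], [0.0, 0.269, -0.963, 0.373], [0.0, 0.0, 0.0, 1.0]]
[-0.0001 -0.0003  0.0043]
[[ 0.923  0.384 -0.002]
 [ 0.384 -0.923 -0.002]
 [-0.002  0.001 -1.   ]]
```

View pics/w1.png

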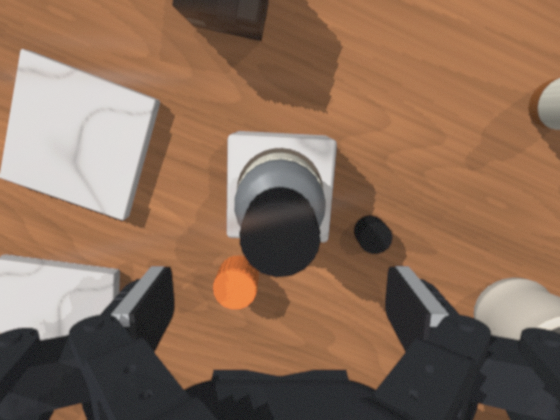

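The wrist view shows the cap's top disc centred near (280,236), between the open fingers at (145,300) and (415,300). The small black cap is at (373,235) and the orange one at (235,285). The predicted centre was (282,241), so I'll refine it.

```bash
python3 - <<'E'
from h import *
import pickle
f=pickle.load(open("f1.pkl","rb")); g=f["frame"].max(2)
m=np.zeros(g.shape,np.uint8); m[150:300,225:335]=(g<70)[150:300,225:335]
m=cv2.morphologyEx(m,cv2.MORPH_OPEN,np.ones((5,5)))
k,l,st,c=cv2.connectedComponentsWithStats(m); i=l[250,280]; M=l==i; print(st[i],c[i])
for v in range(190,280,8): 
    x=np.where(M[v])[0]; print(v,x.min() if len(x) else 0,x.max() if len(x) else 0)
# expected silhouettes of the top disc at estimate
a=np.linspace(0,2*np.pi,180); P=np.array([proj(f,[.592+.023*np.cos(t),.0455+.023*np.sin(t),.189]) for t in a]); print("pred top disc",P.min(0),P.max(0))
print(onz(f,280,270,.189)-onz(f,280,269,.189),onz(f,281,270,.189)-onz(f,280,270,.189))
E
```

```text
[ 241  188   79   88 5097] [281.26643123 233.44751815]
190 267 293
198 255 304
206 249 309
214 247 314
222 267 317
230 242 318
238 241 319
246 242 318
254 245 315
262 249 309
270 258 299
278 0 0
pred top disc [240.03712266 200.80059955] [323.57919058 279.37348581]
[-0.00056581 -0.00023729  0.        ] [ 0.0002178  -0.00052012  0.        ]
```

```bash
python3 -m crank '[[0,0,0,0.0008,-0.0005,0.008,1],[0,0,0,0,0,0.014,1],[0,0,0,0,0,0.014,1],[0,0,0,0,0,0.014,1],[0,0,0,0,0,0.014,1],[0,0,0,0,0,0.01,1],[0,0,0,0,0,0.005,1],[0,0,0,0,0,0,1],[0,0,0,0,0,0,1]]' 50
python3 -m crank '[[0,0,0,0,0,0,0.7],[0,0,0,0,0,0,0.6],[0,0,0,0,0,0,0.56],[0,0,0,0,0,0,0.54],[0,0,0,0,0,0,0.5],[0,0,0,0,0,0,0.45],[0,0,0,0,0,0,0.4],[0,0,0,0,0,0,0.3],[0,0,0,0,0,0,0.3],[0,0,0,0,0,0,0.3]]' 50
```

```text
time: 2.78
tool_pos: [0.5933, 0.0468, 0.3258]
tcp_rot: [3.081, 0.615, 0.0]
ft_force: [-0.9, 0.7, -1.1]
grip_width: 0.0858
grasp_force: 0.0
time: 3.62
tool_pos: [0.5934, 0.0473, 0.3259]
tcp_rot: [3.08, 0.616, 0.001]
ft_force: [1.4, -0.0, 3.4]
grip_width: 0.0448
grasp_force: 50.4
```

```bash
for i in 1; do python3 -m crank '[[0,0,0,0,0,0.001,0.3],[0,0,0,0,0,0.001,0.3],[0,0,0,0,0,0,0.3],[0,0,0,0,0,0,0.3]]'; python3 -m crank '[[0,0,0,0,0,0.001,0.3],[0,0,0,0,0,0.0005,0.3],[0,0,0,0,0,0,0.3],[0,0,0,0,0,0,0.3]]'; done
```

```text
time: 3.95
tool_pos: [0.5935, 0.0473, 0.3238]
tcp_rot: [3.08, 0.616, 0.001]
ft_force: [0.3, -0.4, 5.7]
grip_width: 0.0451
grasp_force: 50.4
time: 4.28
tool_pos: [0.5935, 0.0473, 0.3224]
tcp_rot: [3.08, 0.616, 0.001]
ft_force: [0.0, 0.1, 5.7]
grip_width: 0.0448
grasp_force: 50.4
```

```bash
python3 -m crank '[[0,0,0,0,0,0.001,0.3],[0,0,0,0,0,0,0.3],[0,0,0,0,0,0,0.3]]' | egrep 'pos|ft_'; python3 -m crank '[[0,0,0,0,0,0.001,0.3],[0,0,0,0,0,0,0.3],[0,0,0,0,0,0,0.3]]'| egrep 'pos|ft_'
```

```text
tool_pos: [0.5935, 0.0473, 0.3215]
ft_force: [1.1, -1.2, 5.5]
tool_pos: [0.5935, 0.0473, 0.3205]
ft_force: [0.1, -0.5, 5.8]
```

```bash
python3 -m crank '[[0,0,0,0,0,0.001,0.3],[0,0,0,0,0,0,0.3],[0,0,0,0,0,0,0.3]]' | egrep 'pos|ft_'; python3 -m crank '[[0,0,0,0,0,0.001,0.3],[0,0,0,0,0,0,0.3],[0,0,0,0,0,0,0.3]]'| egrep 'pos|ft_'
```

```text
tool_pos: [0.5934, 0.0473, 0.32]
ft_force: [-0.1, -1.0, 9.0]
tool_pos: [0.5934, 0.0473, 0.3199]
ft_force: [-2.1, -0.6, 15.8]
```

```bash
python3 -m crank '[[0,0,-2,0,0,-0.0005,0.3],[0,0,-2,0,0,0,0.3],[0,0,-2,0,0,0,0.3],[0,0,0,0,0,0,0.3]]' | egrep 'pos|ft_|rot'; python3 -c "
from h import *;print(manip.read_state()['wrist_torque'])"; python3 -m crank '[[0,0,-2,0,0,0,0.3],[0,0,-2,0,0,0,0.3],[0,0,-2,0,0,0,0.3],[0,0,0,0,0,0,0.3]]'| egrep 'pos|ft_|rot';  python3 -c "
from h import *;print(manip.read_state()['wrist_torque'])"
```

```text
tool_pos: [0.5934, 0.0475, 0.3199]
tcp_rot: [-3.044, -0.779, -0.002]
ft_force: [-1.3, -0.6, 12.7]
[-0.07779939  0.40087118  0.01655311]
tool_pos: [0.5933, 0.0476, 0.3199]
tcp_rot: [-2.998, -0.937, -0.002]
ft_force: [-2.6, 0.4, 13.3]
[0.02716357 0.35966148 0.00148624]
```

```bash
for i in 1; do python3 -m crank '[[0,0,-2,0,0,0,0.3],[0,0,-2,0,0,0,0.3],[0,0,-2,0,0,0,0.3],[0,0,0,0,0,0,0.3]]' | egrep 'pos|ft_|rot'; python3 -c "
from h import *;print(manip.read_state()['wrist_torque'])"; python3 -m crank '[[0,0,-2,0,0,0,0.3],[0,0,-2,0,0,0,0.3],[0,0,-2,0,0,0,0.3],[0,0,0,0,0,0,0.3]]'| egrep 'pos|ft_|rot';  python3 -c "
from h import *;print(manip.read_state()['wrist_torque'])"; done
```

```text
tool_pos: [0.5932, 0.0478, 0.3197]
tcp_rot: [-2.945, -1.093, -0.002]
ft_force: [-1.5, 0.2, 9.8]
[0.03102304 0.403492   0.02277911]
tool_pos: [0.5931, 0.0479, 0.3191]
tcp_rot: [-2.883, -1.246, -0.001]
ft_force: [-1.7, -0.4, 6.6]
[ 0.11635485  0.24287595 -0.01579418]
```

It was standing tooth on tooth and has now dropped in. I'll press on to full mesh.

```bash
python3 -m crank '[[0,0,-1,0,0,0.001,0.3],[0,0,0,0,0,0,0.3],[0,0,0,0,0,0,0.3]]' | egrep 'pos|ft_'; python3 -m crank '[[0,0,0,0,0,0.001,0.3],[0,0,0,0,0,0,0.3],[0,0,0,0,0,0,0.3]]'| egrep 'pos|ft_'; python3 -m crank '[[0,0,0,0,0,0.0005,0.3],[0,0,0,0,0,0,0.3],[0,0,0,0,0,0,0.3]]'| egrep 'pos|ft_'
```

```text
tool_pos: [0.5931, 0.0479, 0.3181]
ft_force: [-1.2, 0.8, 7.6]
tool_pos: [0.5931, 0.048, 0.3174]
ft_force: [-1.0, 0.0, 10.6]
tool_pos: [0.5931, 0.048, 0.3174]
ft_force: [-2.8, 0.7, 13.2]
```

```bash
cat > t.py <<'E'
from h import *
s=manip.read_state(); M=R.from_rotvec(s["tcp_rot"]).as_matrix(); y0=np.degrees(np.arctan2(.384,.923))
print("yaw",round(np.degrees(np.arctan2(M[1,0],M[0,0]))-y0,1),"tz",s["wrist_torque"][2].round(3),"F",s["ft_force"].round(1),"pos",s["tool_pos"].round(4),"q7",s["q"][6].round(2),"w",s["grip_width"].round(4),round(s["time"],1))
E
python3 t.py
python3 -m crank '[[0,0,-2,0,0,0,0.3],[0,0,-2,0,0,0,0.3],[0,0,0,0,0,0,0.3],[0,0,0,0,0,0,0.3]]' >/dev/null; python3 t.py
python3 -m crank '[[0,0,-2,0,0,0,0.3],[0,0,-2,0,0,0,0.3],[0,0,0,0,0,0,0.3],[0,0,0,0,0,0,0.3]]' >/dev/null; python3 t.py
python3 -m crank '[[0,0,-2,0,0,0,0.3],[0,0,-2,0,0,0,0.3],[0,0,0,0,0,0,0.3],[0,0,0,0,0,0,0.3]]' >/dev/null; python3 t.py
python3 -m crank '[[0,0,-2,0,0,0,0.3],[0,0,-2,0,0,0,0.3],[0,0,0,0,0,0,0.3],[0,0,0,0,0,0,0.3]]' >/dev/null; python3 t.py
```

```text
Traceback (most recent call last):
  File "t.py", line 3, in <module>
    print("yaw",round(np.degrees(np.arctan2(M[1,0],M[0,0]))-y0,1),"tz",s["wrist_torque"][2].round(3),"F",s["ft_force"].round(1),"pos",s["tool_pos"].round(4),"q7",s["q"][6].round(2),"w",s["grip_width"].round(4),round(s["time"],1))
                                                                                                                                                                                         ^^^^^^^^^^^^^^^^^^^^^
AttributeError: 'float' object has no attribute 'round'
Traceback (most recent call last):
  File "t.py", line 3, in <module>
    print("yaw",round(np.degrees(np.arctan2(M[1,0],M[0,0]))-y0,1),"tz",s["wrist_torque"][2].round(3),"F",s["ft_force"].round(1),"pos",s["tool_pos"].round(4),"q7",s["q"][6].round(2),"w",s["grip_width"].round(4),round(s["time"],1))
                                                                                                                                                                                         ^^^^^^^^^^^^^^^^^^^^^
AttributeError: 'float' object
[... 1014 characters left out ...]
                                                            ^^^^^^^^^^^^^^^^^^^^^
AttributeError: 'float' object has no attribute 'round'
Traceback (most recent call last):
  File "t.py", line 3, in <module>
    print("yaw",round(np.degrees(np.arctan2(M[1,0],M[0,0]))-y0,1),"tz",s["wrist_torque"][2].round(3),"F",s["ft_force"].round(1),"pos",s["tool_pos"].round(4),"q7",s["q"][6].round(2),"w",s["grip_width"].round(4),round(s["time"],1))
                                                                                                                                                                                         ^^^^^^^^^^^^^^^^^^^^^
AttributeError: 'float' object has no attribute 'round'
```

```bash
sed -i 's/s\["grip_width"\].round(4)/round(float(s["grip_width"]),4)/' t.py; python3 t.py
python3 -m crank '[[0,0,-2,0,0,0,0.3],[0,0,-2,0,0,0,0.3],[0,0,0,0,0,0,0.3]]' >/dev/null; python3 t.py
python3 -m crank '[[0,0,-2,0,0,0,0.3],[0,0,-2,0,0,0,0.3],[0,0,0,0,0,0,0.3]]' >/dev/null; python3 t.py
```

```text
yaw 41.1 tz -0.061 F [-3.5  0.7 14.3] pos [0.5928 0.0481 0.3174] q7 -0.93 w 0.0453 8.7
yaw 45.1 tz -0.089 F [-3.3  0.5 14.6] pos [0.5928 0.0482 0.3174] q7 -0.88 w 0.0448 8.9
yaw 49.1 tz -0.078 F [-4.   0.8 14.2] pos [0.5927 0.0482 0.3174] q7 -0.83 w 0.045 9.2
```

```bash

python3 -m crank '[[0,0,-2,0,0,0,0.3],[0,0,-2,0,0,0,0.3],[0,0,-2,0,0,0,0.3],[0,0,-2,0,0,0,0.3]]' >/dev/null; python3 t.py
python3 -m crank '[[0,0,-2,0,0,0,0.3],[0,0,-2,0,0,0,0.3],[0,0,-2,0,0,0,0.3],[0,0,-2,0,0,0,0.3]]' >/dev/null; python3 t.py
python3 -m crank '[[0,0,-2,0,0,0,0.3],[0,0,-2,0,0,0,0.3],[0,0,-2,0,0,0,0.3]]' >/dev/null; python3 t.py
```

```text
yaw 57.1 tz -0.179 F [-4.3  1.7 15.1] pos [0.5925 0.0483 0.3174] q7 -0.72 w 0.0449 9.5
yaw 65.1 tz -0.186 F [-5.1  1.2 15.1] pos [0.5923 0.0484 0.3174] q7 -0.62 w 0.0451 9.9
yaw 71.2 tz -0.16 F [-6.4  0.9 15.1] pos [0.5921 0.0484 0.3174] q7 -0.54 w 0.0451 10.1
```

```bash

python3 -m crank '[[0,0,-2,0,-0.0004,0,0.3],[0,0,-2,0,-0.0004,0,0.3],[0,0,-2,0,0,0,0.3],[0,0,0,0,0,0,0.3]]' >/dev/null; python3 t.py
python3 -m crank '[[0,0,-2,0,0,0,0.3],[0,0,-2,0,0,0,0.3]]' >/dev/null; python3 t.py
python3 -m crank '[[0,0,-2,0,0,0,0.3],[0,0,0,0,0,0,0.3]]' >/dev/null; python3 t.py
```

```text
yaw 77.1 tz -0.087 F [-4.5  1.4 14.3] pos [0.5917 0.0483 0.3174] q7 -0.46 w 0.0451 10.4
yaw 81.1 tz -0.203 F [-5.   0.8 14.9] pos [0.5916 0.0483 0.3174] q7 -0.41 w 0.045 10.6
yaw 83.1 tz -0.13 F [-4.4  0.6 15.1] pos [0.5916 0.0483 0.3174] q7 -0.38 w 0.0449 10.8
```

```bash

python3 -m crank '[[0,0,0,0,0,-0.002,0.3],[0,0,0,0,0,-0.002,0.3],[0,0,0,0,0,-0.002,0.3],[0,0,0,0,0,-0.002,0.3],[0,0,0,0,0,-0.002,0.3],[0,0,0,0,0,0,0.3]]' >/dev/null; python3 t.py
python3 -m crank '[[0,0,0,0,0,-0.001,0.3],[0,0,0,0,0,-0.001,0.3],[0,0,0,0,0,0,0.3]]' >/dev/null; python3 t.py
python3 -m crank '[[0,0,0,0,0,-0.001,0.3],[0,0,0,0,0,0,0.3]]' >/dev/null; python3 t.py
```

```text
yaw 83.1 tz -0.007 F [-2.6  1.7  3.4] pos [0.5919 0.0481 0.3263] q7 -0.37 w 0.0449 11.3
yaw 83.0 tz -0.024 F [-2.4  2.5 -1.6] pos [0.5919 0.0474 0.3273] q7 -0.37 w 0.0449 11.5
yaw 83.1 tz 0.019 F [-1.8  3.1 -4.9] pos [0.5919 0.0474 0.3285] q7 -0.37 w 0.0449 11.7
```

```bash

python3 -m crank '[[0,0,0,0,0,-0.001,0.3],[0,0,0,0,0,0,0.3],[0,0,0,0,0,0,0.3]]' >/dev/null; python3 t.py
```

```text
yaw 83.1 tz 0.014 F [-3.5  4.  -4.2] pos [0.5919 0.0474 0.3298] q7 -0.37 w 0.0449 11.9
```

```bash

python3 -m crank '[[0,0,0,0.0007,-0.0003,0,0.3],[0,0,0,0,0,-0.001,0.3],[0,0,0,0,0,0,0.3]]' >/dev/null; python3 t.py; python3 -m crank '[[0,0,0,0,0,-0.001,0.3],[0,0,0,0,0,-0.001,0.3],[0,0,0,0,0,0,0.3]]' >/dev/null; python3 t.py
```

```text
yaw 83.0 tz -0.022 F [-4.8  2.2 -2.3] pos [0.5918 0.0476 0.3313] q7 -0.37 w 0.0449 12.2
yaw 83.0 tz 0.023 F [-3.6  1.  -2.2] pos [0.592  0.0475 0.3335] q7 -0.37 w 0.0451 12.4
```

The cap is free, with only light friction. I'll lift it clear.

```bash

python3 -m crank '[[0,0,0,0,-0.0004,-0.002,0.3],[0,0,0,0,0,-0.003,0.3],[0,0,0,0,0,-0.003,0.3],[0,0,0,0,0,-0.003,0.3],[0,0,0,0,0,-0.003,0.3]]' >/dev/null; python3 t.py; python3 -m crank '[[0,0,0,0,0,-0.006,0.3],[0,0,0,0,0,-0.01,0.3],[0,0,0,0,0,-0.012,0.3],[0,0,0,0,0,-0.012,0.3],[0,0,0,0,0,-0.01,0.3],[0,0,0,0,0,-0.004,0.3],[0,0,0,0,0,0,0.3],[0,0,0,0,0,0,0.3]]' >/dev/null; python3 t.py
python3 - <<'E'
from h import *
s=manip.read_state(); M=R.from_rotvec(s["tcp_rot"]).as_matrix()
print("to slab, tool axes",(M.T@(np.array([.5525,.248,s["tool_pos"][2]])-s["tool_pos"])).round(4)); print(M.round(3))
f=grab("scene"); cv2.imwrite("pics/s2.png",cv2.resize(f["frame"][60:300,220:500],None,fx=2.5,fy=2.5))
E
```

```text
yaw 83.0 tz 0.011 F [ 0.8  0.4 -0.9] pos [0.5925 0.0473 0.3482] q7 -0.35 w 0.0445 12.9
yaw 83.0 tz -0.061 F [-0.2  0.4 -1.6] pos [0.5915 0.0476 0.4014] q7 -0.31 w 0.0451 13.5
to slab, tool axes [ 2.035e-01  1.630e-02 -1.000e-04]
[[-0.269  0.963  0.   ]
 [ 0.963  0.269 -0.   ]
 [-0.     0.    -1.   ]]
```

View pics/s2.png

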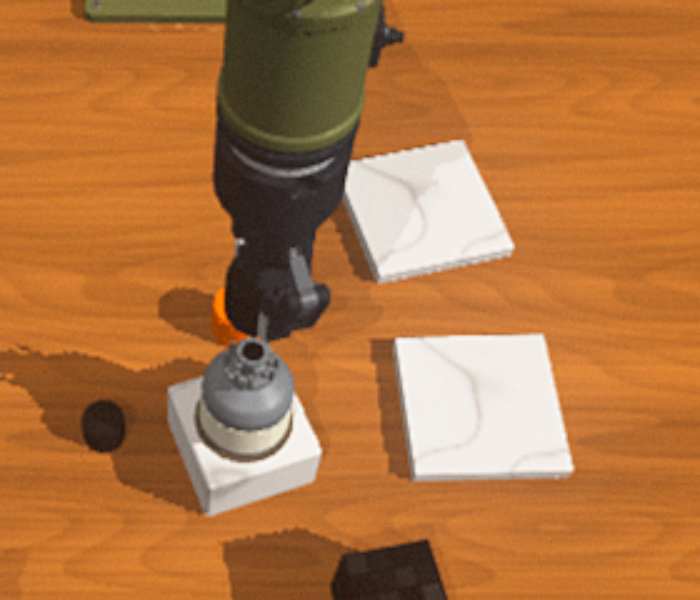

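The picture shows the bottle's mouth open at (253,348). The cap is held in the gripper, hidden behind the wrist at about (280,310), and the target slab is at (483,405). Next I'll move over the slab and down to 15 mm above it.

```bash

python3 -m crank '[[0,0,0,0.01,0.001,0,0.3],[0,0,0,0.02,0.0016,0,0.3],[0,0,0,0.028,0.0022,0,0.3],[0,0,0,0.03,0.0024,0,0.3],[0,0,0,0.03,0.0024,0,0.3],[0,0,0,0.03,0.0024,0,0.3],[0,0,0,0.026,0.002,0,0.3],[0,0,0,0.02,0.0016,0,0.3],[0,0,0,0.01,0.0008,0,0.3],[0,0,0,0,0,0,0.3],[0,0,0,0,0,0,0.3]]' >/dev/null; python3 t.py
python3 -m crank '[[0,0,0,0,0,0.01,0.3],[0,0,0,0,0,0.018,0.3],[0,0,0,0,0,0.02,0.3],[0,0,0,0,0,0.022,0.3],[0,0,0,0,0,0.022,0.3],[0,0,0,0,0,0.022,0.3],[0,0,0,0,0,0.022,0.3],[0,0,0,0,0,0.022,0.3],[0,0,0,0,0,0.018,0.3],[0,0,0,0,0,0.01,0.3],[0,0,0,0,0,0.006,0.3],[0,0,0,0,0,0,0.3],[0,0,0,0,0,0,0.3]]' >/dev/null; python3 t.py
python3 - <<'E'
from h import *
f=grab("scene"); cv2.imwrite("pics/s3.png",cv2.resize(f["frame"][130:290,300:500],None,fx=3,fy=3))
E
```

```text
yaw 83.1 tz -0.036 F [ 0.9 -0.5 -1.3] pos [0.5524 0.2483 0.4007] q7 -0.62 w 0.045 14.5
yaw 83.0 tz 0.017 F [ 0.1  0.7 -1.2] pos [0.5529 0.2482 0.2095] q7 -0.78 w 0.0449 15.6
```

View pics/s3.png

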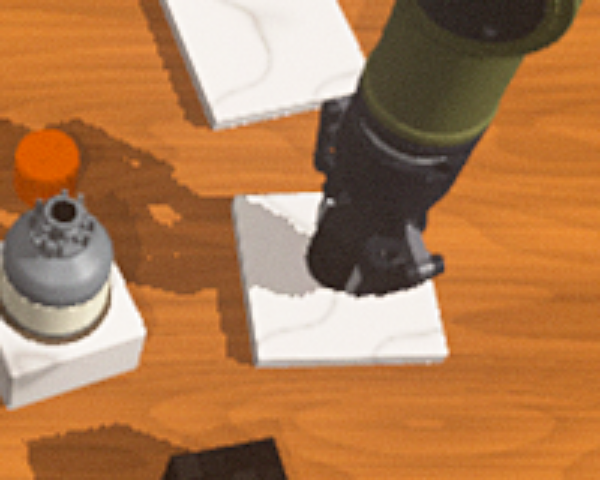

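The gripper is over the middle of the target slab at (345,275), and the bottle is open at (60,210). I'll lower gently to contact.

```bash

python3 -m crank '[[0,0,0,0,0,0.004,0.3],[0,0,0,0,0,0.004,0.3],[0,0,0,0,0,0.003,0.3],[0,0,0,0,0,0.002,0.3],[0,0,0,0,0,0,0.3],[0,0,0,0,0,0,0.3]]' >/dev/null; python3 t.py
python3 -m crank '[[0,0,0,0,0,0.001,0.3],[0,0,0,0,0,0.001,0.3],[0,0,0,0,0,0,0.3],[0,0,0,0,0,0,0.3]]' >/dev/null; python3 t.py
python3 -m crank '[[0,0,0,0,0,0.001,0.3],[0,0,0,0,0,0,0.3],[0,0,0,0,0,0,0.3]]' >/dev/null; python3 t.py
```

```text
yaw 83.0 tz 0.023 F [ 0.7 -0.3 -0.4] pos [0.5524 0.2486 0.196 ] q7 -0.8 w 0.0448 16.1
yaw 83.0 tz -0.034 F [-0.1 -0.5 -1.4] pos [0.5525 0.2486 0.1942] q7 -0.8 w 0.0449 16.5
yaw 83.0 tz 0.017 F [ 0.4 -0.3  2.1] pos [0.5525 0.2486 0.1935] q7 -0.8 w 0.045 16.7
```

```bash

python3 -m crank '[[0,0,0,0,0,0.0003,0.3],[0,0,0,0,0,0,0.3]]' >/dev/null; python3 t.py
python3 -m crank '[[0,0,0,0,0,0,0.56],[0,0,0,0,0,0,0.6],[0,0,0,0,0,0,0.65],[0,0,0,0,0,0,0.7],[0,0,0,0,0,0,0.8],[0,0,0,0,0,0,0.9],[0,0,0,0,0,0,1],[0,0,0,0,0,0,1],[0,0,0,0,0,0,1],[0,0,0,0,0,0,1]]'; python3 t.py
```

```text
yaw 83.0 tz -0.018 F [-1.3 -0.7  4.7] pos [0.5525 0.2487 0.1935] q7 -0.8 w 0.0449 16.9
time: 17.72
tool_pos: [0.5524, 0.2486, 0.1929]
tcp_rot: [1.899, 2.503, -0.0]
ft_force: [-0.3, 0.4, -0.2]
grip_width: 0.0855
grasp_force: 0.0
yaw 83.0 tz -0.004 F [-0.3  0.4 -0.2] pos [0.5524 0.2486 0.1929] q7 -0.8 w 0.0855 17.7
```

Released. I'll raise the gripper straight up and check.

```bash

python3 -m crank '[[0,0,0,0,0,-0.003,1],[0,0,0,0,0,-0.006,1],[0,0,0,0,0,-0.012,1],[0,0,0,0,0,-0.02,1],[0,0,0,0,0,-0.025,1],[0,0,0,0,0,-0.025,1],[0,0,0,0,0,-0.025,1],[0,0,0,0,0,-0.025,1],[0,0,0,0,0,-0.025,1],[0,0,0,0,0,-0.02,1],[0,0,0,0,0,-0.01,1],[0,0,0,0,0,0,1],[0,0,0,0,0,0,1]]' >/dev/null; python3 t.py
python3 - <<'E'
from h import *
f=grab("wrist"); g=grab("scene"); 
cv2.imwrite("pics/w4.png",np.hstack([cv2.resize(f["frame"],(400,300)),cv2.resize(g["frame"],(400,300))]))
E
```

```text
yaw 83.0 tz 0.027 F [ 0.7 -1.  -0.1] pos [0.5523 0.2484 0.3891] q7 -0.64 w 0.0854 18.8
```

View pics/w4.png

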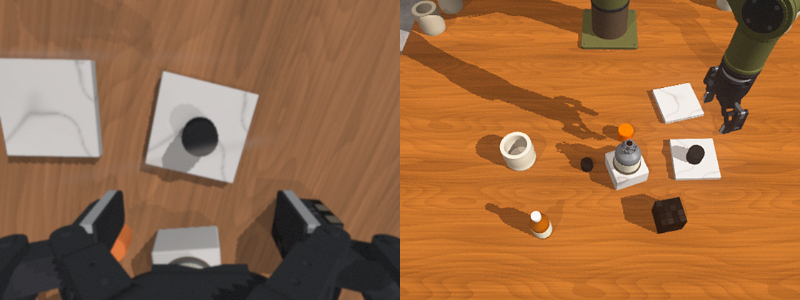

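The cap stands upright near the middle of the far slab, at wrist (199,137) and scene (695,154). The bottle is open, the bystanders have not moved, and the gripper is clear of everything.

```bash
python3 -c "
from cell import manip; print(manip.job_done())"
```

```text
the job is handed in; nothing more can be done
None
```

The bottle is open, the cap stands upright near the middle of the far slab with nothing else disturbed, and the job was handed in at about 19 s; the highest force I read was about 17 N.

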